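# Pocket the watch, close the double-lidded keepsake box, and hold up its outer lid

## Robot

A 6-joint arm with a two-finger parallel gripper is mounted at the origin on the work surface. World frame = base frame: x ahead of the robot, y to its left, z up, the work surface at z = 0. Lengths are in m, angles in degrees, forces in N, time in s.
With the tool pointing down it reaches from about 0.25 to 0.725 m from the base axis. Payload 9.7 kg.
Tool frame: the origin (TCP) lies at the very end of the fingers, on their centre line; the grasp point (between the pads) lies 19 mm behind it (bot.hold_point_z is the distance from the TCP to the grasp point, in m); z points along the fingers, y is the line along which they close (so a half turn about z gives the same grasp; the last joint's range is limited). The gripper opens to 85 mm and grips with 20 to 120 N. Pads are 22 mm wide; open, the fingers measure 114 mm over their backs; the gripper's body (76 mm by 85 mm) begins 54 mm behind the grasp point. The pads swing forward as they close: fully open they stand 13 mm farther back than shut.
Start: joints at [-76.031, 4.979, 10.078, 95.1, 0, 90], TCP at [0.133, -0.534, 0.231] pointing down, gripper open.
Joint ranges: [-179.16, 179.16], [-48.56, 103.87], [-65.8, 70.77], [-126.05, 130.52], [-82.76, 87.17], [-180, 180]. Speed limits (degrees/s): [127.2, 127.2, 147.25, 180, 180, 180].

## Interface

Orientations are given as [roll, pitch, yaw] about the fixed x, y, z axes, in that order (R = Rz(yaw) Ry(pitch) Rx(roll)).
In Python, from workcell import bot gives the robot as it stands.
- The arm moves only by the tool play_rows, never from a script. Its argument "targets" is a list of rows, each an object with "grip": the closure in counts, from 0 (fully open) to 255 (shut); "linear": the shift along the world's x, y, z in cm, a list of three; "delta_rot": the turn, a rotation vector about the world's x, y, z in rad, a list of three. A call has 1 to 10 rows; each row is the pose to reach, as a shift and turn from the pose commanded when the call began; what a row does not reach only later rows make up. A row lasts 1/10 s, in which the tool goes at most 50 mm and 8.59 degrees, less where a joint would pass 70% of its speed; a pose out of reach is approached as far as the arm can. A call with a gripper value outside its range is refused whole. The fingers move at their own pace and stop on an object; "force" is the grip in N (left out, the last holds). Time passes only in rows, so rows that repeat a pose let the fingers close. It gives the time, the measured TCP pose, the force, the opening and the grip force at its end, in the units of the state.
- bot.get_obs(): the state, without advancing time (a new reading comes with each control period).
- bot.camera(name): name is "side" or "top" or "wrist"; returns a dict with "color" (420x560x3 uint8, red, green, blue), "range_z" (420x560 float32, m along the optical axis (not along the pixel's ray), 0 where there is no reading), "fov_y" (degrees; the focal length in pixels is half the picture's height over the tangent of half this angle, whatever the lens; pixels are square), "cx", "cy" (the principal point, pixels), "world_to_cam" (4x4, takes a point from world to camera coordinates). Camera axes: x right, y up, looking along -z (the intrinsics and any distortion apply to the point x, -y, -z); pixel columns grow to the right and rows downward; lengths in m; the calibration is good to about 2 mm. A picture is of the moment at which its call begins.
- bot.job_done(): hands the job in; it is judged then, once.
Trained networks look in a picture, given as the dict that the camera call returned (one of the last four; its "shot" number tells which), for a name from the list of things; names that differ only in an ending like _2 or _b are one class to them, and where a whole thing is asked for, a point or a joint stands for the part that bears it (a point fixed in the world has none). Each returns a list of dicts, best first, with "conf" (0 to 1); they miss things now and then, are a little off and sometimes report something else, mostly with a low value. They report only what shows in the picture. A call takes as long as a camera call.
- bot.search_frame(picture, target): "box" ([left, top, right, bottom] in pixels, round what is visible of it).
- bot.trace(picture, target): "pixels" (420x560 bool, what is visible of it) and "box" ([left, top, right, bottom] in pixels, round what is visible of it).
- bot.pinpoint(picture, target): "pixel" ([column, row] in pixels: a listed point, or the origin of a listed thing).
The state is a dict: "time": time; "q": joint angles; "qd": joint speeds; "joint_efforts": joint torques, N m; "ee_pos": TCP position; "tcp_rot": TCP orientation; "wrist_force": force on the tool from outside, world axes, zero at the start; "torque": the same for the moment, N m; "opening": finger opening in m; "grasp_force": force on a finger pad.
Only numpy, scipy, OpenCV 4.12 (cv2) and the standard library are available. Lean on these libraries where they do the work, as an engineer would, in place of code of your own. Each camera call takes 0.05 s, during which the arm holds its last target. There are 200 camera calls.

## Task

Gently lay the loose watch head glass side up in the round pocket inside the keepsake box. Then carry the two nested lids together, by the projecting rim of the inner lid, lower them squarely onto the box without dropping them so that the inner lid is fully home, and let go. Finally take the outer lid alone by its bar handle, lift it straight up at least 7 cm above the inner lid without disturbing the inner lid, and finish while still holding it level up there over the box; leave the mug, ring case and card box alone.

Things in the scene. Friction and masses are not known exactly. Their poses are not given: they have to be found in the camera images.
- box: Wooden keepsake box, fixed, open on top: 130 mm long (x), 54 wide (y), 50 high, walls 3 mm thick, so the mouth is 124 x 48 mm. A grey lining fills it to 26 mm above the table, with one round pocket in the middle. The same either way round. Origin: centre of the underside; z up.
- pocket (a point): Centre of the floor of the round pocket in the box's lining, straight above the box's origin: 37 mm across, 6 mm deep, its floor 20 mm above the table, 30 mm below the box's top edge. Inside the box there is room for fingers beside the watch only along the box's length (x).
- watch: Watch head, no strap, about 60 g: round steel case 33 mm across, 13 mm thick, with a white glass face 27 mm across standing 1.5 mm proud on top. Lies glass up on the table. Origin: centre of the underside (case back); z points out of the glass. In the pocket its case stands 7 mm proud of the lining.
- inner_lid: Inner lid, wood, 180 g, the outer lid nested on it. Tapered plug z 0-10 mm (about 116 x 40 below, 119 x 44 on top) enters the box mouth with 2 mm play; rim 136 (x) x 60 (y), z 10-20, juts 4 mm beyond the outer lid and 3 beyond the box; panel to z 25. Gripped across the rim's 60 mm it carries the outer lid too. Home: origin 40 mm above the box's. Origin: centre of the underside, z up. Fits both ways.
- outer_lid: Outer lid, wood, 100 g: hollow cap 128 (x) x 52 (y) x 13 mm, skirt resting loose (2.5 mm play) on the inner lid's rim, origin 20 mm above the inner lid's; not fastened. Brass bar handle on top along x: 68 long, 10 wide, z 27-37, on posts 8 mm thick 30 mm either side of the middle, 14 mm free under the bar. Origin: centre of the skirt's lower edge; z up.
- handle (a point): Middle of the bar handle of the outer lid, 32 mm above the outer lid's origin, half way up the bar.
- mug: Bystander: white mug, 76 mm across and 90 mm high, beyond the box. Origin: centre of its underside.
- ring_case: Bystander: cloth ring case about 52 x 52 x 38 mm, beyond the box. Origin: centre of its underside.
- card_box: Bystander: flat cardboard card box 70 x 95 x 22 mm, beyond the box. Origin: centre of its underside.

How it is judged:
By the outcome, as a careful person would: the job done as asked, in the order asked, and still so for the second after the job is handed in, while the arm keeps its last pose, push and grip.
It also fails if it takes over 61 s, if anything falls off the work surface, if the arm or the gripper's body presses on something with over 40 N, if the wrist force passes 120 N, or if a joint passes its speed limit or range.

## Working session

There is one attempt and no reset: what is moved stays moved. The work goes in short steps, Python scripts to look and compute and a tool call to move; the robot and the scene stay as the last step left them, time stands still between calls to the robot, and variables do not carry over. Pictures are saved under pics/ and viewed, at most 10 in all, crops included, and the job is handed in when it is done.

Besides the shell and the picture viewer there is one more tool, called after "Request:" as name([rows], argument=value, ...), one row to a line, values as JSON. play_rows: Moves the arm, as the interface text tells. Its arguments: {"type":"object","properties":{"targets":{"type":"array","items":{"type":"object","properties":{"grip":{"type":"number"},"linear":{"type":"array","items":{"type":"number"}},"delta_rot":{"type":"array","items":{"type":"number"}}}}},"force":{"type":"number"}},"required":["targets"]}

```bash
mkdir -p pics; ls; cat > h.py <<'E'
import numpy as np, cv2
from workcell import bot
def K(p):
    f=210/np.tan(np.radians(p["fov_y"])/2); return f,p["cx"],p["cy"]
def cloud(p):
    f,cx,cy=K(p); z=p["range_z"]; v,u=np.mgrid[:420,:560]
    c=np.stack([(u-cx)/f*z,-(v-cy)/f*z,-z,np.ones_like(z)],-1)
    w=c@np.linalg.inv(p["world_to_cam"]).T
    w=w[...,:3]; w[z<=0]=np.nan; return w
def save(p,n): cv2.imwrite(f"pics/{n}.png",p["color"][...,::-1])
E
python3 - <<'E'
from h import *
o=bot.get_obs(); print(o["ee_pos"],o["tcp_rot"],o["opening"],o["time"],o["wrist_force"])
for n in("top","side"):
    p=bot.camera(n); save(p,n+"0"); W=cloud(p); print(n,[k for k in p], p["fov_y"],p["cx"],p["cy"])
    for t in("box","watch","inner_lid","outer_lid","mug","ring_case","card_box"):
        r=bot.trace(p,t)
        if r:
            m=r[0]["pixels"]; w=W[m]; w=w[~np.isnan(w[:,0])]
            q=bot.pinpoint(p,t)
            print(t,round(r[0]["conf"],2),r[0]["box"],m.sum(),np.nanpercentile(w,[2,50,98],axis=0).round(3).tolist() if len(w) else None,[ (x["pixel"],round(x["conf"],2)) for x in q[:1]])
E
```

```text
pics
[ 0.13269355 -0.53352714  0.23058173] [-1.79924321e+02  1.77605746e-03  1.39696472e+01] 0.08519798550959054 0.0 [-0.30991474  1.22519727 -0.32538544]
top ['color', 'range_z', 'fov_y', 'cx', 'cy', 'world_to_cam', 'shot'] 48.289044044391254 285.97043728628313 213.09144812512312
box 0.84 [257.6, 192.3, 287.8, 260.8] 1824 [[0.518, -0.005, 0.002], [0.584, 0.022, 0.027], [0.646, 0.048, 0.052]] [([276.3, 227.6], 0.71)]
watch 0.75 [407.6, 253.3, 426.3, 264.8] 193 [[0.512, -0.294, 0.005], [0.524, -0.278, 0.015], [0.539, -0.264, 0.018]] [([415.4, 260.9], 0.54)]
inner_lid 0.58 [159.0, 229.0, 167.5, 286.0] 152 [[0.46, 0.238, 0.012], [0.521, 0.24, 0.02], [0.569, 0.244, 0.024]] [([150.6, 259.6], 0.66)]
outer_lid 0.73 [132.4, 225.5, 162.7, 283.7] 1690 [[0.452, 0.243, 0.025], [0.512, 0.265, 0.034], [0.574, 0.294, 0.059]] [([150.1, 256.3], 0.9)]
mug 0.74 [167.8, 103.4, 214.8, 161.4] 1617 [[0.72, 0.153, 0.003], [0.766, 0.195, 0.048], [0.809, 0.225, 0.092]] [([197.5, 147.3], 0.87)]
ring_case 0.82 [335.8, 141.3, 362.5, 176.2] 694 [[0.7, -0.17, 0.003], [0.728, -0.139, 0.038], [0.76, -0.11, 0.042]] [
[... 579 characters left out ...]
_lid 0.73 [184.1, 164.4, 230.6, 180.6] 130 [[0.453, 0.234, 0.003], [0.5, 0.239, 0.02], [0.574, 0.248, 0.025]] [([204.1, 173.5], 0.71)]
outer_lid 0.67 [179.3, 153.5, 226.1, 177.3] 718 [[0.453, 0.241, 0.023], [0.512, 0.263, 0.035], [0.575, 0.291, 0.06]] [([203.6, 165.9], 0.67)]
mug 0.91 [278.7, 129.1, 312.5, 173.5] 1078 [[0.721, 0.151, 0.002], [0.756, 0.176, 0.058], [0.831, 0.248, 0.093]] [([292.1, 162.7], 0.68)]
ring_case 0.63 [333.9, 227.8, 359.0, 255.3] 508 [[0.701, -0.173, 0.007], [0.727, -0.149, 0.039], [0.76, -0.116, 0.043]] [([343.0, 244.8], 0.6)]
card_box 0.92 [301.6, 183.2, 341.7, 218.4] 891 [[0.714, -0.04, 0.004], [0.746, 0.002, 0.023], [0.786, 0.055, 0.027]] [([322.5, 204.7], 0.75)]
```

View pics/top0.png

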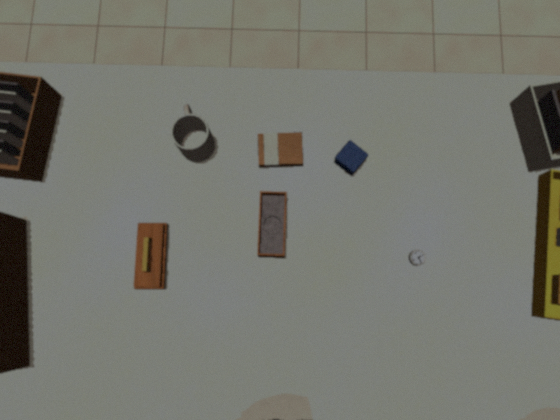

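Request:
play_rows([
  {"grip": 0, "linear": [5, 3, 0], "delta_rot": [0, 0, 0.12]},
  {"grip": 0, "linear": [9, 6, 0], "delta_rot": [0, 0, 0.26]},
  {"grip": 60, "linear": [14, 9, 0], "delta_rot": [0, 0, 0.4]},
  {"grip": 120, "linear": [18, 12, 0], "delta_rot": [0, 0, 0.54]},
  {"grip": 120, "linear": [22, 15, 0], "delta_rot": [0, 0, 0.68]},
  {"grip": 120, "linear": [26, 18, 0], "delta_rot": [0, 0, 0.82]},
  {"grip": 120, "linear": [30, 20, 0], "delta_rot": [0, 0, 0.96]},
  {"grip": 120, "linear": [33, 22, 0], "delta_rot": [0, 0, 1.1]},
  {"grip": 120, "linear": [36, 24, 0], "delta_rot": [0, 0, 1.24]},
  {"grip": 120, "linear": [39.2, 25.4, 0], "delta_rot": [0, 0, 1.327]},
])

```text
time: 2.5
ee_pos: [0.5262, -0.278, 0.2315]
tcp_rot: [180.0, 0.0, 90.4]
wrist_force: [-0.7, -0.6, -0.5]
opening: 0.0452
grasp_force: 0.0
```

```bash
python3 - <<'E'
from h import *
p=bot.camera("wrist"); save(p,"w1"); W=cloud(p)
m=(W[...,2]>0.008)&(W[...,2]<0.03)&(np.hypot(W[...,0]-.525,W[...,1]+.28)<.04)
w=W[m]; print(m.sum(),np.percentile(w,[1,50,99],axis=0).round(4))
t=w[w[:,2]>0.010]; print(cv2.minEnclosingCircle(((t[:,:2]-[.525,-.28])*1000).astype(np.float32)), (np.percentile(t[:,:2],2,axis=0)+np.percentile(t[:,:2],98,axis=0))/2)
r=bot.trace(p,"watch"); 
if r:
    w=W[r[0]["pixels"]]; w=w[~np.isnan(w[:,0])]; print(r[0]["conf"],r[0]["box"],np.percentile(w,[1,50,99],axis=0).round(4))
o=bot.get_obs();print(o["ee_pos"],p["world_to_cam"].round(3).tolist())
E
```

```text
720 [[ 0.5121 -0.2972  0.0107]
 [ 0.5271 -0.281   0.0153]
 [ 0.5421 -0.2662  0.0174]]
((2.223268985748291, -1.7952523231506348), 16.324047088623047) [ 0.52720924 -0.28154327]
0.7 [271.7, 166.7, 301.8, 199.8] [[ 5.121e-01 -3.005e-01  3.000e-04]
 [ 5.272e-01 -2.807e-01  1.520e-02]
 [ 5.431e-01 -2.658e-01  1.740e-02]]
[ 0.52767934 -0.27757788  0.23011002] [[1.0, 0.006, -0.001, -0.525], [-0.006, 0.964, -0.266, 0.307], [-0.001, 0.266, 0.964, -0.305], [0.0, 0.0, 0.0, 1.0]]
```

View pics/w1.png

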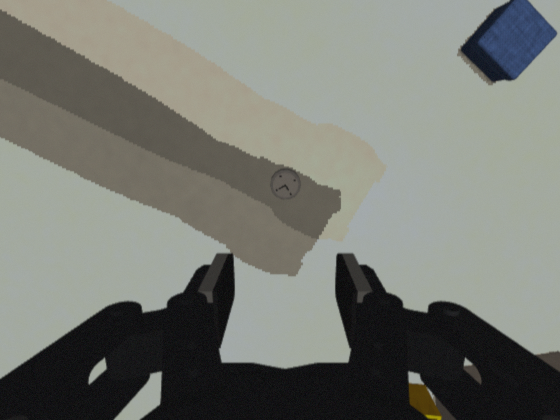

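Request:
play_rows([
  {"grip": 120, "linear": [0, -0.3, -4], "delta_rot": [0, 0, 0]},
  {"grip": 120, "linear": [0, -0.35, -8], "delta_rot": [0, 0, 0]},
  {"grip": 120, "linear": [0, -0.35, -12], "delta_rot": [0, 0, 0]},
  {"grip": 120, "linear": [0, -0.35, -15], "delta_rot": [0, 0, 0]},
  {"grip": 120, "linear": [0, -0.35, -15], "delta_rot": [0, 0, 0]},
  {"grip": 120, "linear": [0, -0.35, -15], "delta_rot": [0, 0, 0]},
])

```text
time: 3.2
ee_pos: [0.5244, -0.2835, 0.0821]
tcp_rot: [-180.0, -0.0, 90.0]
wrist_force: [0.0, -0.5, 0.1]
opening: 0.0452
grasp_force: 0.0
```

```bash
python3 - <<'E'
from h import *
p=bot.camera("wrist"); save(p,"w2"); W=cloud(p); o=bot.get_obs(); e=o["ee_pos"]; print(e,o["tcp_rot"],o["opening"])
m=(W[...,2]>0.010)&(W[...,2]<0.03)&(np.hypot(W[...,0]-.527,W[...,1]+.2815)<.03)
t=W[m]; print(cv2.minEnclosingCircle(((t[:,:2]-[.527,-.2815])*1000).astype(np.float32)))
g=(W[...,2]>.04)&(W[...,2]<e[2]+.03)&(abs(W[...,0]-e[0])<.05)&(abs(W[...,1]-e[1])<.03)
for s in(-1,1):
    f=W[g&((W[...,0]-e[0])*s>0)]; 
    zl=np.percentile(f[:,2],2); b=f[f[:,2]<zl+.01]; print(s,len(f),"tip z-tcp",zl-e[2],np.percentile(b-e,[2,50,98],axis=0).round(4).tolist())
E
```

```text
[ 0.52519909 -0.28381804  0.08331963] [1.79897133e+02 5.95460387e-02 8.99620506e+01] 0.04526382309420988
((0.13910560309886932, -0.22750382125377655), 16.53546905517578)
-1 1302 tip z-tcp 0.004254828841690483 [[-0.0347, -0.0104, 0.0029], [-0.0229, 0.0062, 0.0101], [-0.0226, 0.0107, 0.0141]]
1 1306 tip z-tcp 0.003972369269609408 [[0.0222, -0.0108, 0.0032], [0.0225, 0.0061, 0.0101], [0.0345, 0.0105, 0.0139]]
```

Request:
play_rows([
  {"grip": 120, "linear": [0.2, 0.2, -2.5], "delta_rot": [0, 0, 0]},
  {"grip": 120, "linear": [0.2, 0.2, -5], "delta_rot": [0, 0, 0]},
  {"grip": 120, "linear": [0.2, 0.2, -6.5], "delta_rot": [0, 0, 0]},
  {"grip": 120, "linear": [0.2, 0.2, -7], "delta_rot": [0, 0, 0]},
  {"grip": 120, "linear": [0.2, 0.2, -7], "delta_rot": [0, 0, 0]},
  {"grip": 120, "linear": [0.2, 0.2, -7], "delta_rot": [0, 0, 0]},
])

```text
time: 3.85
ee_pos: [0.5275, -0.2817, 0.0128]
tcp_rot: [179.9, 0.0, 90.0]
wrist_force: [-0.1, 0.6, -0.4]
opening: 0.0455
grasp_force: 0.0
```

```bash
python3 - <<'E'
from h import *
p=bot.camera("wrist"); save(p,"w3"); W=cloud(p); o=bot.get_obs(); e=o["ee_pos"]; print(e,o["opening"],o["wrist_force"])
for s in(-1,1):
    g=(abs((W[...,0]-e[0])*s-.022)<.004)&(abs(W[...,1]-e[1])<.012)&(W[...,2]>.006)&(W[...,2]<.05)
    f=W[g]; print(s,len(f),np.percentile(f,[0,1,3,50,99],axis=0).round(4).tolist())
m=(W[...,2]>0.010)&(W[...,2]<0.03)&(np.hypot(W[...,0]-.527,W[...,1]+.2815)<.019)
t=W[m]; print(np.percentile(t,[1,50,99],axis=0).round(4).tolist())
tb=W[200:260,100:160,2]; print("table z",np.nanmedian(W[:150,:,2]))
E
```

```text
[ 0.52748654 -0.2816676   0.01279511] 0.04514566233755091 [-0.19736521  0.5158398   0.4433539 ]
-1 1107 [[0.5015, -0.2936, 0.0153], [0.5017, -0.2932, 0.0174], [0.502, -0.2925, 0.0188], [0.5053, -0.2776, 0.0366], [0.5056, -0.2712, 0.0498]]
1 1014 [[0.5502, -0.2936, 0.0163], [0.5504, -0.2933, 0.017], [0.5504, -0.2927, 0.0184], [0.5507, -0.2787, 0.0368], [0.5534, -0.2712, 0.0498]]
[[0.5123, -0.2966, 0.0109], [0.5274, -0.28, 0.0155], [0.5424, -0.2659, 0.017]]
table z 0.0011646358765178
```

View pics/w3.png

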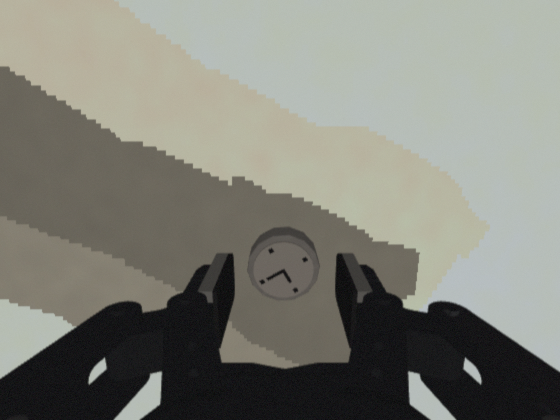

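Request:
play_rows([
  {"grip": 120, "linear": [0, 0, -0.5], "delta_rot": [0, 0, 0]},
  {"grip": 120, "linear": [0, 0, -0.75], "delta_rot": [0, 0, 0]},
  {"grip": 120, "linear": [0, 0, -0.75], "delta_rot": [0, 0, 0]},
  {"grip": 150, "linear": [0, 0, -0.75], "delta_rot": [0, 0, 0]},
  {"grip": 200, "linear": [0, 0, -0.75], "delta_rot": [0, 0, 0]},
  {"grip": 200, "linear": [0, 0, -0.75], "delta_rot": [0, 0, 0]},
  {"grip": 200, "linear": [0, 0, -0.75], "delta_rot": [0, 0, 0]},
  {"grip": 200, "linear": [0, 0, -0.75], "delta_rot": [0, 0, 0]},
], force=30)

```text
time: 4.7
ee_pos: [0.5269, -0.2813, 0.004]
tcp_rot: [180.0, 0.0, 90.0]
wrist_force: [-0.3, 0.6, 2.9]
opening: 0.031
grasp_force: 29.9
```

Request:
play_rows([
  {"grip": 200, "linear": [0, 0, 1], "delta_rot": [0, 0, 0]},
  {"grip": 200, "linear": [0, 0, 3], "delta_rot": [0, 0, 0]},
  {"grip": 200, "linear": [0, 0, 6], "delta_rot": [0, 0, 0]},
  {"grip": 200, "linear": [0, 0, 10], "delta_rot": [0, 0, 0]},
  {"grip": 200, "linear": [0, 0, 13], "delta_rot": [0, 0, 0]},
  {"grip": 200, "linear": [0, 0, 14], "delta_rot": [0, 0, 0]},
  {"grip": 200, "linear": [0, 0, 14], "delta_rot": [0, 0, 0]},
])

```text
time: 5.4
ee_pos: [0.5274, -0.2816, 0.1454]
tcp_rot: [179.9, 0.1, 90.0]
wrist_force: [0.6, 0.5, -0.7]
opening: 0.031
grasp_force: 29.8
```

```bash
python3 - <<'E'
from h import *
p=bot.camera("wrist"); save(p,"w4"); W=cloud(p); o=bot.get_obs(); e=o["ee_pos"]; print(e,o["opening"],o["wrist_force"],o["grasp_force"])
g=(abs(W[...,0]-e[0])<.0135)&(abs(W[...,1]-e[1])<.025)&(W[...,2]>e[2]-.02)&(W[...,2]<e[2]+.03)
f=W[g]-e; print(len(f),np.percentile(f,[1,50,99],axis=0).round(4).tolist())
f=f[(abs(f[:,1])<.011)&(abs(f[:,0])<.01)]; A=np.c_[f[:,:2],np.ones(len(f))]; print("plane",np.linalg.lstsq(A,f[:,2],rcond=None)[0])
E
```

```text
[ 0.52683728 -0.28125789  0.14351955] 0.031462099269618723 [ 0.39864978 -0.02825961 -1.17631078] 29.826366305351257
4258 [[-0.013, -0.0157, 0.0011], [0.0005, 0.0024, 0.0133], [0.0131, 0.0152, 0.0149]]
plane [ 0.00936889 -0.01915399  0.01357859]
```

View pics/w4.png

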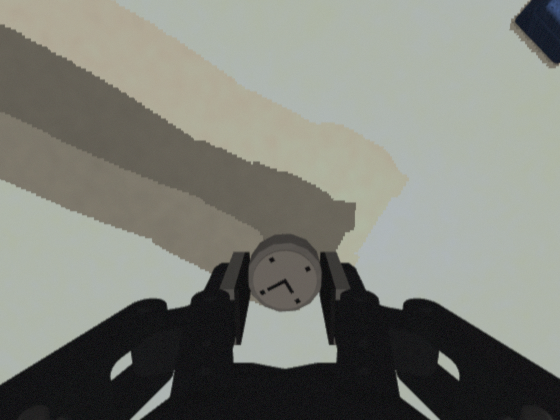

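Request:
play_rows([
  {"grip": 200, "linear": [0.6, 2.5, 1], "delta_rot": [0, 0, 0]},
  {"grip": 200, "linear": [1.2, 5.5, 2], "delta_rot": [0, 0, 0]},
  {"grip": 200, "linear": [2, 9, 3], "delta_rot": [0, 0, 0]},
  {"grip": 200, "linear": [3, 12.5, 4], "delta_rot": [0, 0, 0]},
  {"grip": 200, "linear": [4, 16, 5], "delta_rot": [0, 0, 0]},
  {"grip": 200, "linear": [5, 19.5, 6], "delta_rot": [0, 0, 0]},
  {"grip": 200, "linear": [5.6, 22, 6], "delta_rot": [0, 0, 0]},
  {"grip": 200, "linear": [5.6, 23, 6], "delta_rot": [0, 0, 0]},
  {"grip": 200, "linear": [5.6, 23, 6], "delta_rot": [0, 0, 0]},
  {"grip": 200, "linear": [5.6, 23, 6], "delta_rot": [0, 0, 0]},
])

```text
time: 6.45
ee_pos: [0.5822, -0.0519, 0.2026]
tcp_rot: [-179.9, 0.0, 90.0]
wrist_force: [-0.4, 0.2, -0.5]
opening: 0.0309
grasp_force: 29.8
```

```bash
cat >> h.py <<'E'
def rect(pts):
    (c,s,a)=cv2.minAreaRect((pts[:,:2]*1000).astype(np.float32)); return np.round(c,1),np.round(s,1),round(a,2)
def trim(W,m,k=2):
    # drop mask fringe pixels: neighbours at other heights
    return W[m]
E
python3 - <<'E'
from h import *
p=bot.camera("wrist"); save(p,"w5"); W=cloud(p); o=bot.get_obs(); print(o["ee_pos"],o["opening"],o["wrist_force"])
near=(abs(W[...,0]-.583)<.08)&(abs(W[...,1]-.021)<.045)
top=near&(W[...,2]>.046)&(W[...,2]<.056); t=W[top]; print("rim",len(t),np.median(t[:,2]),rect(t),np.percentile(t[:,:2],[1,99],axis=0))
pk=bot.pinpoint(p,"pocket"); f,cx,cy=K(p)
print([(x["pixel"],x["conf"]) for x in pk])
inn=(abs(W[...,0]-.583)<.022)&(abs(W[...,1]-.021)<.021)
z=W[inn][:,2]; print(np.histogram(z,bins=np.arange(.015,.035,.001)))
d=W[inn&(W[...,2]<.0245)&(W[...,2]>.017)]; print("pocket",len(d),cv2.minEnclosingCircle((d[:,:2]*1000).astype(np.float32)))
if pk:
    u,v=pk[0]["pixel"]; C=np.linalg.inv(p["world_to_cam"]); r=C[:3,:3]@[(u-cx)/f,-(v-cy)/f,-1]; c=C[:3,3]; print(c+r*(.021-c[2])/r[2])
E
```

```text
[ 0.58229995 -0.05225303  0.20293261] 0.031509372325952245 [-0.07775814 -0.36769211 -0.4600591 ]
rim 1943 0.0509753555402046 (array([585.4,  19.7]), array([ 54.2, 130.6]), 89.68) [[ 0.52051415 -0.00701822]
 [ 0.65000322  0.04683284]]
[([287.0, 112.4], 0.71)]
(array([  0,   0,   0,   3, 105, 490, 591, 150,  21,  11,  90, 413, 430,
       101,   6,   0,   0,   0,   0,   0]), array([0.015, 0.016, 0.017, 0.018, 0.019, 0.02 , 0.021, 0.022, 0.023,
       0.024, 0.025, 0.026, 0.027, 0.028, 0.029, 0.03 , 0.031, 0.032,
       0.033, 0.034, 0.035]))
pocket 1361 ((585.278564453125, 19.559612274169922), 18.541635513305664)
[0.58457544 0.01744497 0.021     ]
```

View pics/w5.png

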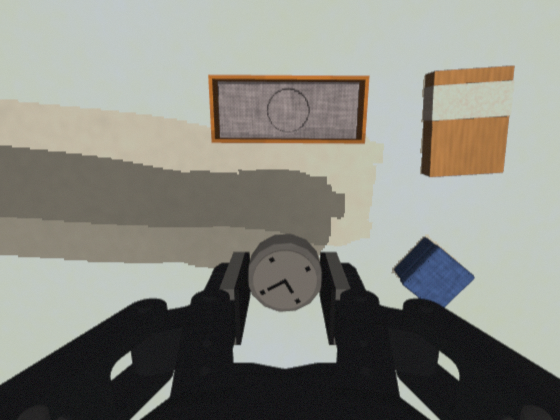

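Request:
play_rows([
  {"grip": 200, "linear": [0.28, 2.5, 0], "delta_rot": [0, 0, 0]},
  {"grip": 200, "linear": [0.28, 5, -2], "delta_rot": [0, 0, 0]},
  {"grip": 200, "linear": [0.28, 6.5, -6], "delta_rot": [0, 0, 0]},
  {"grip": 200, "linear": [0.28, 7.12, -10], "delta_rot": [0, 0, 0]},
  {"grip": 200, "linear": [0.28, 7.12, -12], "delta_rot": [0, 0, 0]},
  {"grip": 200, "linear": [0.28, 7.12, -12], "delta_rot": [0, 0, 0]},
  {"grip": 200, "linear": [0.28, 7.12, -12], "delta_rot": [0, 0, 0]},
])

```text
time: 7.25
ee_pos: [0.5856, 0.0191, 0.0845]
tcp_rot: [180.0, 0.0, 89.9]
wrist_force: [0.5, -0.3, -0.6]
opening: 0.0311
grasp_force: 29.9
```

```bash
python3 - <<'E'
from h import *
p=bot.camera("wrist"); save(p,"w6"); W=cloud(p); o=bot.get_obs(); e=o["ee_pos"]; print(e,o["opening"],o["wrist_force"])
near=(abs(W[...,0]-.585)<.08)&(abs(W[...,1]-.02)<.04)
t=W[near&(W[...,2]>.046)&(W[...,2]<.056)]; print("rim",len(t),rect(t),np.percentile(t[:,:2],[1,99],axis=0).round(4).tolist())
h=W[near&(W[...,2]>.085)&(W[...,2]<.11)&(abs(W[...,0]-e[0])<.015)&(abs(W[...,1]-e[1])<.02)]
print(len(h),np.percentile(h,[1,50,99],axis=0).round(4).tolist())
F=W[(abs(W[...,1]-e[1])<.012)&(W[...,2]>e[2]+.006)&(W[...,2]<e[2]+.03)]
for s in(-1,1):
    q=F[((F[:,0]-e[0])*s>.0145)&((F[:,0]-e[0])*s<.03)]; print(s,np.percentile(q[:,0]-e[0],[2,10,50,90]))
E
```

```text
[0.58625989 0.01920563 0.08540759] 0.03122860752358716 [-0.36589466  0.05537658 -1.01731166]
rim 3882 (array([585.4,  19.7]), array([ 55. , 130.6]), 89.7) [[0.5206, -0.0071], [0.6502, 0.0471]]
4425 [[0.5719, 0.0036, 0.086], [0.5864, 0.0213, 0.0958], [0.6005, 0.0346, 0.0975]]
-1 [-0.02881049 -0.02715814 -0.01824907 -0.01559652]
1 [0.01482924 0.0154876  0.01830616 0.02715247]
```

View pics/w6.png

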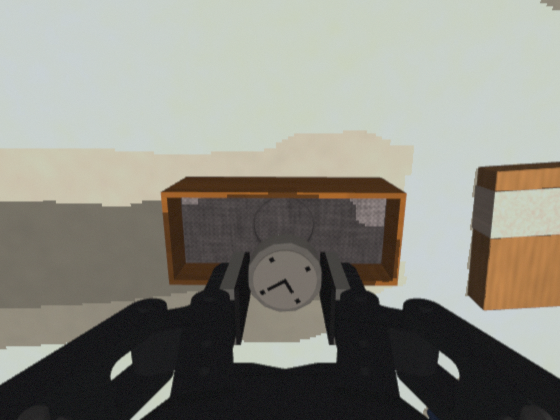

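Request:
play_rows([
  {"grip": 200, "linear": [0, 0.05, -2], "delta_rot": [0, 0, 0]},
  {"grip": 200, "linear": [0, 0.05, -3.5], "delta_rot": [0, 0, 0]},
  {"grip": 200, "linear": [0, 0.05, -4.7], "delta_rot": [0, 0, 0]},
  {"grip": 200, "linear": [0, 0.05, -5.3], "delta_rot": [0, 0, 0]},
  {"grip": 200, "linear": [0, 0.05, -5.6], "delta_rot": [0, 0, 0]},
  {"grip": 200, "linear": [0, 0.05, -5.8], "delta_rot": [0, 0, 0]},
  {"grip": 200, "linear": [0, 0.05, -5.9], "delta_rot": [0, 0, 0]},
  {"grip": 200, "linear": [0, 0.05, -5.9], "delta_rot": [0, 0, 0]},
])

```text
time: 8.1
ee_pos: [0.5858, 0.0205, 0.0256]
tcp_rot: [179.9, 0.0, 90.0]
wrist_force: [-1.9, -1.2, 3.3]
opening: 0.0311
grasp_force: 31.8
```

```bash
python3 - <<'E'
from h import *
p=bot.camera("wrist"); save(p,"w7"); W=cloud(p); o=bot.get_obs(); e=o["ee_pos"]; print(e,o["opening"],o["wrist_force"])
g=(abs(W[...,0]-e[0])<.012)&(abs(W[...,1]-e[1])<.02)&(W[...,2]>.015)&(W[...,2]<.06)
f=W[g];print(np.percentile(f,[1,50,99],axis=0).round(4).tolist())
E
```

```text
[0.58582987 0.02048699 0.02558068] 0.031209547106729307 [-1.44086981 -0.03581087  3.28073033]
[[0.5741, 0.002, 0.0237], [0.5858, 0.0228, 0.0371], [0.5976, 0.0359, 0.0386]]
```

Request:
play_rows([
  {"grip": 200, "linear": [0, 0, -0.05], "delta_rot": [0, 0, 0]},
  {"grip": 200, "linear": [0, 0, -0.08], "delta_rot": [0, 0, 0]},
  {"grip": 200, "linear": [0, 0, -0.08], "delta_rot": [0, 0, 0]},
])

```text
time: 8.45
ee_pos: [0.5859, 0.0205, 0.0255]
tcp_rot: [179.9, -0.0, 90.0]
wrist_force: [-5.6, -0.8, 10.8]
opening: 0.0308
grasp_force: 35.9
```

```bash
python3 - <<'E'
from h import *
p=bot.camera("wrist"); save(p,"w8"); W=cloud(p); o=bot.get_obs(); e=o["ee_pos"]; print(e,o["opening"],o["wrist_force"])
g=(abs(W[...,0]-e[0])<.009)&(abs(W[...,1]-e[1])<.009)&(W[...,2]>.03)&(W[...,2]<.06)
f=W[g]-[.5854,.02,0];print(np.median(f,axis=0).round(4),np.linalg.lstsq(np.c_[f[:,:2],np.ones(len(f))],f[:,2],rcond=None)[0])
L=W[(abs(abs(W[...,0]-.5854)-.045)<.01)&(abs(W[...,1]-.0196)<.015)&(W[...,2]<.035)]; print("lining",np.median(L[:,2]),len(L))
E
```

```text
[0.58588315 0.02048011 0.02552909] 0.03109182691559224 [-5.33250151 -0.42877471 10.55069392]
[0.0004 0.0006 0.0373] [-0.00347094 -0.00436883  0.03731675]
lining 0.02727728180972204 5032
```

```bash
python3 - <<'E'
from h import *
p=bot.camera("wrist"); W=cloud(p); np.save("W9.npy",W); cv2.imwrite("pics/w9.png",cv2.resize(p["color"][180:330,200:380,::-1],None,fx=4,fy=4,interpolation=cv2.INTER_CUBIC))
D=p["range_z"]; 
for v in range(250,312,6): print(v,[f"{W[v,u,2]*1000:.0f}" for u in range(222,350,6)])
E
```

```text
250 ['27', '28', '27', '27', '27', '21', '34', '35', '35', '36', '37', '36', '36', '36', '36', '31', '22', '27', '28', '27', '27', '26']
256 ['29', '27', '38', '37', '38', '31', '36', '36', '38', '37', '38', '37', '37', '37', '35', '35', '21', '37', '37', '38', '27', '26']
262 ['35', '33', '44', '43', '40', '35', '36', '36', '37', '38', '37', '37', '38', '36', '39', '37', '36', '44', '42', '43', '34', '34']
268 ['40', '48', '48', '49', '41', '36', '38', '37', '37', '38', '39', '37', '37', '36', '38', '37', '36', '44', '49', '48', '49', '40']
274 ['46', '54', '53', '54', '43', '35', '38', '37', '36', '36', '38', '36', '38', '37', '37', '38', '36', '46', '55', '55', '53', '45']
280 ['58', '59', '59', '59', '43', '37', '38', '36', '36', '38', '37', '38', '38', '38', '38', '38', '36', '46', '58', '59', '59', '51']
286 ['63', '64', '63', '61', '43', '35', '37', '38', '38', '37', '38', '38', '37', '37', '37', '37', '36', '48', '63', '62', '63', '64']
292 ['68', '64', '65', '61', '45', '36', '38', '38', '37', '37', '38', '37', '38', '37', '38', '37', '35', '48', '64', '65', '69', '69']
298 ['73', '72', '65', '61', '45', '28', '36', '37', '37', '38', '37', '37', '38', '38', '38', '36', '28', '48', '64', '65', '73', '72']
304 ['75', '77', '65', '62', '45', '27', '27', '36', '37', '37', '37', '37', '37', '37', '35', '26', '27', '48', '64', '67', '76', '77']
310 ['79', '80', '66', '62', '45', '28', '27', '27', '28', '35', '36', '36', '36', '27', '27', '27', '27', '48', '66', '67', '79', '79']
```

View pics/w9.png

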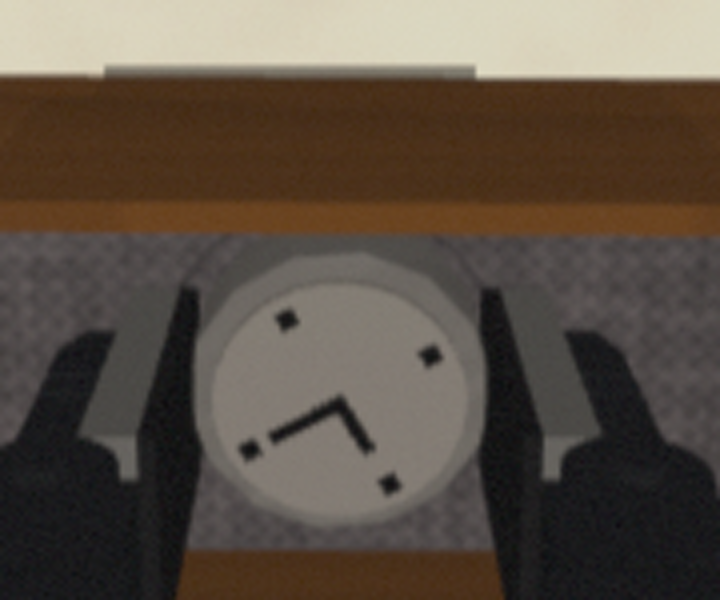

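```bash
python3 - <<'E'
from h import *
W=np.load("W9.npy"); v,u=np.mgrid[:420,:560]
g=(W[...,2]>.0325)&(W[...,2]<.042)&(u>=252)&(u<=318)&(v<315)&(v>235)
t=W[g]; print(len(t),cv2.minEnclosingCircle((t[:,:2]*1000).astype(np.float32)),(np.percentile(t,[.5,99.5],axis=0)*1000).round(1).tolist())
gl=W[(abs(u-285)<20)&(abs(v-278)<18)]; ca=W[(abs(u-285)<10)&(v>=246)&(v<=249)]; print(np.median(gl[:,2]),np.median(ca[:,2]))
pk=W[(W[...,2]<.0245)&(W[...,2]>.017)&(abs(u-285)<45)&(v>230)&(v<300)]; print(len(pk),(np.percentile(pk,[1,50,99],axis=0)*1000).round(1).tolist())
r=W[(abs(W[...,0]-.585)<.08)&(abs(W[...,1]-.02)<.04)&(W[...,2]>.048)&(W[...,2]<.0545)&(v<260)]; print((np.percentile(r,[1,50,99],axis=0)*1000).round(1).tolist())
E
```

```text
4016 ((586.30517578125, 19.845476150512695), 16.731691360473633) [[572.6, 4.4, 33.1], [600.6, 35.9, 38.8]]
nan nan
177 [[569.5, 22.7, 20.0], [574.4, 29.3, 21.3], [602.5, 33.2, 24.4]]
[[521.1, 35.6, 48.2], [585.1, 45.4, 51.0], [650.1, 47.2, 52.5]]
```

Request:
play_rows([
  {"grip": 200, "linear": [0, 0, 0.2], "delta_rot": [0, 0, 0]},
  {"grip": 200, "linear": [-0.1, 0, 0.2], "delta_rot": [0, 0, 0]},
  {"grip": 200, "linear": [-0.1, -0.02, 0.2], "delta_rot": [0, 0, 0]},
  {"grip": 200, "linear": [-0.1, -0.02, 0.1], "delta_rot": [0, 0, 0]},
  {"grip": 200, "linear": [-0.1, -0.02, 0.05], "delta_rot": [0, 0, 0]},
  {"grip": 200, "linear": [-0.1, -0.02, 0.05], "delta_rot": [0, 0, 0]},
])

```text
time: 9.15
ee_pos: [0.5846, 0.0203, 0.0256]
tcp_rot: [180.0, -0.0, 90.0]
wrist_force: [-4.8, -0.2, 9.8]
opening: 0.031
grasp_force: 35.5
```

```bash
cat > g.py <<'E'
from h import *
p=bot.camera("wrist"); W=cloud(p); v,u=np.mgrid[:420,:560]; o=bot.get_obs(); print(o["ee_pos"],o["wrist_force"],o["opening"])
g=(W[...,2]>.0325)&(W[...,2]<.043)&(u>=252)&(u<=318)&(v<315)&(v>235)
t=W[g]; print((np.percentile(t,[.5,99.5],axis=0)*1000).round(1).tolist())
gl=W[(abs(u-285)<20)&(abs(v-278)<18)]; L=W[(abs(abs(W[...,0]-.5854)-.045)<.01)&(abs(W[...,1]-.0196)<.015)&(W[...,2]<.035)]; print("glass-lining",np.nanmedian(gl[:,2])-np.median(L[:,2]))
E
python3 g.py
```

```text
[0.58460065 0.02025682 0.02556243] [-4.11741267 -0.59061851 10.97770771] 0.030920594467922953
[[571.3, 4.4, 32.9], [599.4, 35.7, 38.7]]
glass-lining 0.010090517274337837
```

Request:
play_rows([
  {"grip": 200, "linear": [0, 0, 0.04], "delta_rot": [0, 0, 0]},
  {"grip": 166, "linear": [0, 0, 0.04], "delta_rot": [0, 0, 0]},
  {"grip": 162, "linear": [0, 0, 0.04], "delta_rot": [0, 0, 0]},
  {"grip": 159, "linear": [0, 0, 0.04], "delta_rot": [0, 0, 0]},
  {"grip": 156, "linear": [0, 0, 0.04], "delta_rot": [0, 0, 0]},
  {"grip": 150, "linear": [0, 0, 0.04], "delta_rot": [0, 0, 0]},
  {"grip": 140, "linear": [0, 0, 0.04], "delta_rot": [0, 0, 0]},
  {"grip": 130, "linear": [0, 0, 0.04], "delta_rot": [0, 0, 0]},
  {"grip": 125, "linear": [0, 0, 0.04], "delta_rot": [0, 0, 0]},
], force=20)

```text
time: 10.1
ee_pos: [0.5843, 0.0203, 0.0244]
tcp_rot: [-180.0, 0.0, 90.0]
wrist_force: [0.2, -0.7, -0.2]
opening: 0.0434
grasp_force: 0.0
```

```bash
python3 g.py
```

```text
[0.58428845 0.02025224 0.02446225] [-0.57617701 -0.68907148 -0.05138064] 0.04345124562457391
[[571.0, 4.3, 32.7], [599.1, 35.6, 37.3]]
glass-lining 0.008557308962357985
```

Request:
play_rows([
  {"grip": 120, "linear": [0, 0, 1.5], "delta_rot": [0, 0, 0]},
  {"grip": 120, "linear": [0, 0, 4.5], "delta_rot": [0, 0, 0]},
  {"grip": 90, "linear": [0, 0, 9], "delta_rot": [0, 0, 0]},
  {"grip": 40, "linear": [0, 0, 13.5], "delta_rot": [0, 0, -0.14]},
  {"grip": 0, "linear": [-1.5, 3, 17.5], "delta_rot": [0, 0, -0.28]},
  {"grip": 0, "linear": [-3.5, 6.5, 17.5], "delta_rot": [0, 0, -0.42]},
  {"grip": 0, "linear": [-5.5, 10, 17.5], "delta_rot": [0, 0, -0.56]},
  {"grip": 0, "linear": [-7.5, 14, 17.5], "delta_rot": [0, 0, -0.7]},
  {"grip": 0, "linear": [-9, 17.5, 17.5], "delta_rot": [0, 0, -0.84]},
  {"grip": 0, "linear": [-10.5, 21, 17.5], "delta_rot": [0, 0, -0.98]},
])

```text
time: 11.15
ee_pos: [0.4786, 0.2316, 0.2013]
tcp_rot: [180.0, -0.1, 33.5]
wrist_force: [1.0, -0.4, -0.0]
opening: 0.0854
grasp_force: 0.0
```

Request:
play_rows([
  {"grip": 0, "linear": [-1, 1.7, 0], "delta_rot": [0, 0, -0.14]},
  {"grip": 0, "linear": [-1.9, 3.7, 0], "delta_rot": [0, 0, -0.28]},
  {"grip": 0, "linear": [-1.9, 3.7, 0], "delta_rot": [0, 0, -0.42]},
  {"grip": 0, "linear": [-1.9, 3.7, 0], "delta_rot": [0, 0, -0.56]},
  {"grip": 0, "linear": [-1.9, 3.7, 0], "delta_rot": [0, 0, -0.59]},
  {"grip": 0, "linear": [-1.9, 3.7, 0], "delta_rot": [0, 0, -0.59]},
  {"grip": 0, "linear": [-1.9, 3.7, 0], "delta_rot": [0, 0, -0.59]},
])

```text
time: 11.85
ee_pos: [0.4935, 0.1178, 0.2011]
tcp_rot: [-174.8, 0.5, 10.6]
wrist_force: [0.4, 0.4, -0.4]
opening: 0.0855
grasp_force: 0.0
```

```bash
cat > l.py <<'E'
from h import *
import sys
p=bot.camera("wrist"); save(p,sys.argv[1]); W=cloud(p); o=bot.get_obs(); print(o["ee_pos"],o["tcp_rot"],o["wrist_force"],o["opening"])
near=(abs(W[...,0]-.513)<.09)&(abs(W[...,1]-.267)<.05)
for n,a,b in(("rim",.017,.024),("cap",.03,.038),("bar",.053,.064)):
    t=W[near&(W[...,2]>a)&(W[...,2]<b)]
    if len(t)>20: print(n,len(t),np.median(t[:,2]).round(4),rect(t),(np.percentile(t[:,:2],[1,99],axis=0)*1000).round(1).tolist())
E
python3 l.py w10
```

```text
[0.49348091 0.11567822 0.20132155] [-174.90480345    0.47652089   10.38714758] [ 0.86304651 -2.21096723  0.45259664] 0.08533819246851648
rim 1308 0.0208 (array([526.7, 244.2]), array([146.2,  55.7]), 23.21) [[451.7, 235.3], [584.6, 294.6]]
cap 6597 0.0339 (array([516. , 267.3]), array([128.2,  53.7]), 1.4) [[453.5, 240.9], [579.2, 293.3]]
bar 1071 0.0577 (array([516.1, 267. ]), array([68.1, 11.1]), 0.95) [[483.4, 261.6], [549.6, 272.3]]
```

View pics/w10.png

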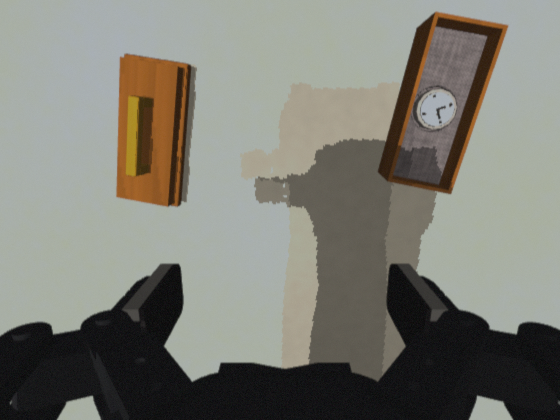

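```bash
python3 - <<'E'
from h import *
o=bot.get_obs(); print(np.round(o["q"],1),o["ee_pos"],o["tcp_rot"],np.round(o["qd"],1),o["wrist_force"])
E
```

```text
[ 10.3  -1.1   0.4  92.    5.1 179.9] [0.49348091 0.11567822 0.20132155] [-174.90480345    0.47652089   10.38714758] [2.3 0.4 0.8 0.1 1.  0. ] [ 0.86304651 -2.21096723  0.45259664]
```

Request:
play_rows([
  {"grip": 0, "linear": [0, 0, 0], "delta_rot": [0, 0, 0.14]},
  {"grip": 0, "linear": [0, 0, 0], "delta_rot": [0, 0, 0.28]},
  {"grip": 0, "linear": [0, 0, 0], "delta_rot": [0, 0, 0.42]},
  {"grip": 0, "linear": [0, 0, 0], "delta_rot": [0, 0, 0.56]},
  {"grip": 0, "linear": [0, 0, 0], "delta_rot": [0, 0, 0.7]},
  {"grip": 0, "linear": [0, 0, 0], "delta_rot": [0, 0, 0.84]},
  {"grip": 0, "linear": [0, 0, 0], "delta_rot": [0, 0, 0.98]},
  {"grip": 0, "linear": [0, 0, 0], "delta_rot": [0, 0, 1.12]},
  {"grip": 0, "linear": [0, 0, 0], "delta_rot": [0, 0, 1.26]},
  {"grip": 0, "linear": [0, 0, 0], "delta_rot": [0, 0, 1.4]},
])

```text
time: 12.9
ee_pos: [0.4935, 0.119, 0.2011]
tcp_rot: [-174.8, 0.5, 91.2]
wrist_force: [-0.8, -0.5, -0.4]
opening: 0.0857
grasp_force: 0.0
```

```bash
python3 - <<'E'
from h import *
from scipy.spatial.transform import Rotation as R
o=bot.get_obs(); c=R.from_euler("xyz",o["tcp_rot"],degrees=True); f=R.from_euler("xyz",[180,0,181.1],degrees=True)
print(o["tcp_rot"],(f*c.inv()).as_rotvec())
E
```

```text
[-174.84246092    0.5120712    91.23724016] [ 0.0789689  -0.06206446  1.56763757]
```

Request:
play_rows([
  {"grip": 0, "linear": [0.9, 1.5, 0], "delta_rot": [0.0075, -0.0059, 0.148]},
  {"grip": 0, "linear": [1.8, 3, 0], "delta_rot": [0.015, -0.0118, 0.297]},
  {"grip": 0, "linear": [2.7, 4.5, 0], "delta_rot": [0.0225, -0.0177, 0.446]},
  {"grip": 0, "linear": [3.6, 6, 0], "delta_rot": [0.03, -0.0236, 0.595]},
  {"grip": 0, "linear": [4.5, 7.5, 0], "delta_rot": [0.0375, -0.0295, 0.744]},
  {"grip": 0, "linear": [5.4, 9, 0], "delta_rot": [0.045, -0.0354, 0.893]},
  {"grip": 0, "linear": [6.3, 10.5, 0], "delta_rot": [0.0525, -0.0413, 1.042]},
  {"grip": 0, "linear": [7.2, 12, 0], "delta_rot": [0.06, -0.0472, 1.191]},
  {"grip": 0, "linear": [8.1, 13.5, 0], "delta_rot": [0.0675, -0.0531, 1.34]},
  {"grip": 0, "linear": [9.2, 14.8, 0], "delta_rot": [0.0752, -0.0591, 1.493]},
])

```text
time: 13.9
ee_pos: [0.5855, 0.2678, 0.2011]
tcp_rot: [-179.8, -0.1, 176.7]
wrist_force: [-0.2, 0.3, -0.2]
opening: 0.0853
grasp_force: 0.0
```

Request:
play_rows([
  {"grip": 0, "linear": [0, 0, 0], "delta_rot": [0.0038, -0.003, 0.0746]},
  {"grip": 0, "linear": [0, 0, 0], "delta_rot": [0.0038, -0.003, 0.0746]},
  {"grip": 0, "linear": [0, 0, 0], "delta_rot": [0.0038, -0.003, 0.0746]},
])

```text
time: 14.2
ee_pos: [0.5853, 0.2668, 0.2007]
tcp_rot: [-180.0, -0.0, -179.6]
wrist_force: [-0.4, -0.5, 0.2]
opening: 0.0855
grasp_force: 0.0
```

```bash
python3 l.py w11
```

```text
[0.5853404  0.26667097 0.20064779] [-1.79958371e+02 -3.96298315e-03 -1.79571625e+02] [-0.09012164 -0.08894727  0.45601119] 0.08532010022648809
rim 1069 0.021 (array([515.8, 266.9]), array([136.4,  60.3]), 1.42) [[447.7, 235.9], [584.0, 297.9]]
cap 8096 0.0341 (array([515.3, 267.4]), array([128.2,  52.1]), 1.02) [[452.4, 241.6], [578.2, 293.0]]
bar 1061 0.058 (array([515.4, 267.5]), array([66.6,  9.9]), 0.76) [[482.3, 262.6], [548.1, 272.8]]
```

View pics/w11.png

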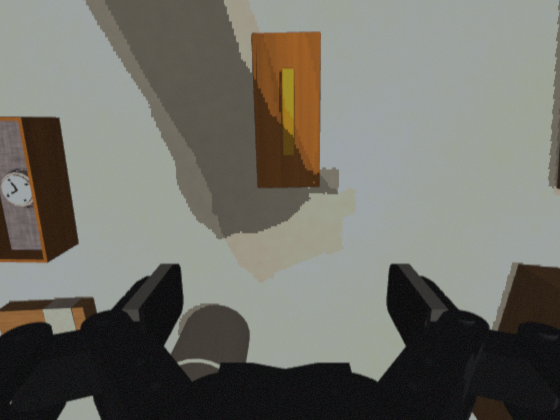

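Request:
play_rows([
  {"grip": 0, "linear": [-3, 0, 0], "delta_rot": [0, 0, 0.012]},
  {"grip": 0, "linear": [-5.5, 0, -2], "delta_rot": [0, 0, 0.012]},
  {"grip": 0, "linear": [-6.95, 0.02, -6], "delta_rot": [0, 0, 0.012]},
  {"grip": 0, "linear": [-6.95, 0.02, -10], "delta_rot": [0, 0, 0.012]},
  {"grip": 0, "linear": [-6.95, 0.02, -14], "delta_rot": [0, 0, 0.012]},
  {"grip": 0, "linear": [-6.95, 0.02, -17], "delta_rot": [0, 0, 0.012]},
  {"grip": 0, "linear": [-6.95, 0.02, -17], "delta_rot": [0, 0, 0.012]},
  {"grip": 0, "linear": [-6.95, 0.02, -17], "delta_rot": [0, 0, 0.012]},
])

```text
time: 15.05
ee_pos: [0.516, 0.2668, 0.031]
tcp_rot: [-180.0, -0.0, -178.8]
wrist_force: [0.3, 0.2, 0.2]
opening: 0.0853
grasp_force: 0.0
```

```bash
python3 l.py w12; python3 - <<'E'
from h import *
p=bot.camera("wrist"); W=cloud(p); o=bot.get_obs(); e=o["ee_pos"]
for s in(-1,1):
    g=(abs((W[...,1]-e[1])*s-.045)<.008)&(abs(W[...,0]-e[0])<.012)&(W[...,2]>.01)&(W[...,2]<.1)
    f=W[g]-e; print(s,len(f),np.percentile(f,[0,2,50,98],axis=0).round(4).tolist())
E
```

```text
[0.51681819 0.26729943 0.03212541] [ 1.79992442e+02  9.09222627e-02 -1.78802016e+02] [0.18725555 0.34382497 0.54336549] 0.08522447169514964
rim 2418 0.021 (array([511.9, 266.9]), array([127.2,  60.3]), 1.41) [[448.1, 236.0], [571.9, 297.7]]
cap 24177 0.0341 (array([509. , 267.4]), array([114.7,  52.4]), 1.06) [[452.5, 241.7], [562.8, 293.0]]
bar 5688 0.058 (array([514.2, 267.7]), array([61.8, 92.7]), 27.35) [[481.9, 218.7], [545.6, 313.1]]
-1 4206 [[-0.012, -0.053, 0.0134], [-0.0115, -0.0526, 0.0165], [-0.0089, -0.0445, 0.0433], [0.0103, -0.0419, 0.0669]]
1 3696 [[-0.012, 0.0375, 0.0126], [-0.0119, 0.0408, 0.0162], [-0.0056, 0.0417, 0.0403], [0.009, 0.0528, 0.0667]]
```

Request:
play_rows([
  {"grip": 0, "linear": [0, 0, -1.5], "delta_rot": [0, 0, 0.003]},
  {"grip": 0, "linear": [0, 0, -2.7], "delta_rot": [0, 0, 0.003]},
  {"grip": 0, "linear": [0, 0, -3], "delta_rot": [0, 0, 0.003]},
  {"grip": 40, "linear": [0, 0, -3], "delta_rot": [0, 0, 0.003]},
  {"grip": 60, "linear": [0, 0, -3], "delta_rot": [0, 0, 0.003]},
  {"grip": 70, "linear": [0, 0, -3], "delta_rot": [0, 0, 0.003]},
  {"grip": 80, "linear": [0, 0, -3], "delta_rot": [0, 0, 0.003]},
  {"grip": 130, "linear": [0, 0, -3], "delta_rot": [0, 0, 0.003]},
  {"grip": 130, "linear": [0, 0, -3], "delta_rot": [0, 0, 0.003]},
  {"grip": 130, "linear": [0, 0, -3], "delta_rot": [0, 0, 0.003]},
], force=50)

```text
time: 16.15
ee_pos: [0.5163, 0.2674, 0.001]
tcp_rot: [180.0, 0.0, -178.6]
wrist_force: [-3.2, 0.5, 5.7]
opening: 0.059
grasp_force: 53.4
```

Request:
play_rows([
  {"grip": 130, "linear": [0, 0, 0.5], "delta_rot": [0, 0, 0]},
  {"grip": 130, "linear": [0, 0, 2], "delta_rot": [0, 0, 0]},
  {"grip": 130, "linear": [0, 0, 4], "delta_rot": [0, 0, 0]},
  {"grip": 130, "linear": [0, 0, 7], "delta_rot": [0, 0, 0]},
  {"grip": 130, "linear": [0, 0, 10], "delta_rot": [0, 0, 0]},
  {"grip": 130, "linear": [0, 0, 12], "delta_rot": [0, 0, 0]},
  {"grip": 130, "linear": [0, 0, 12], "delta_rot": [0, 0, 0]},
  {"grip": 130, "linear": [0, 0, 12], "delta_rot": [0, 0, 0]},
])

```text
time: 16.95
ee_pos: [0.5161, 0.2669, 0.12]
tcp_rot: [-180.0, -0.0, -178.6]
wrist_force: [-0.0, -0.0, -3.2]
opening: 0.0585
grasp_force: 54.7
```

```bash
cat > c.py <<'E'
from h import *
import sys
# lids held: geometry relative to TCP
p=bot.camera("wrist"); save(p,sys.argv[1]); W=cloud(p); np.save("W.npy",W); o=bot.get_obs(); e=np.array(o["ee_pos"]); print(e,o["tcp_rot"],o["wrist_force"],o["opening"],o["grasp_force"])
P=W-e; near=(abs(P[...,0])<.09)&(abs(P[...,1])<.029)
v=P[near]; print(np.histogram(v[:,2],bins=np.arange(.0,.07,.004))[0])
cap=near&(P[...,2]>.027)&(P[...,2]<.042); t=P[cap]; zm=np.median(t[:,2]); 
t=t[(abs(t[:,2]-zm)<.004)]; print("cap",len(t),rect(t),(np.percentile(t,[1,50,99],axis=0)*1000).round(1).tolist(),"plane",np.linalg.lstsq(np.c_[t[:,:2],np.ones(len(t))],t[:,2],rcond=None)[0])
r=P[(abs(P[...,1])<.024)&(P[...,0]<-.03)&(P[...,2]>zm-.017)&(P[...,2]<zm-.01)]
print("rim end",len(r),(np.percentile(r,[1,50,99],axis=0)*1000).round(1).tolist())
E
python3 c.py w13
```

```text
[0.51558207 0.26670208 0.11897109] [-1.79911565e+02 -9.24975017e-02 -1.78581365e+02] [ 0.08648508 -0.0116272  -2.92853251] 0.05863011899041698 54.72994565963745
[    0     0     0     0   122  1563   185   174 31222   327   287   215
   156   191  4537    77     3]
cap 31479 (array([-18.1,   0.8]), array([92. , 56.1]), 0.9) [[-63.5, -26.6, 32.7], [-31.5, -1.1, 34.1], [23.0, 28.1, 35.7]] plane [-0.00125073 -0.00162775  0.03410725]
rim end 1382 [[-67.7, -23.5, 19.3], [-65.7, 0.3, 21.0], [-63.8, 23.6, 22.9]]
```

View pics/w13.png

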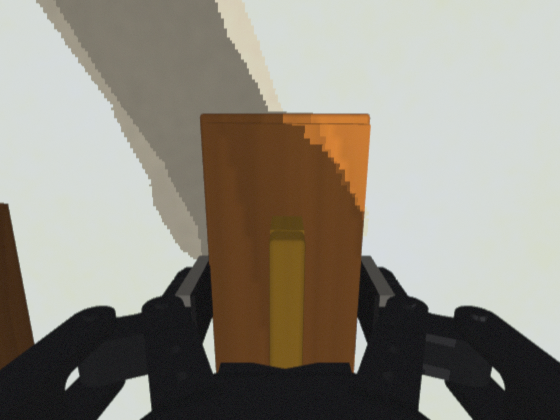

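Request:
play_rows([
  {"grip": 130, "linear": [0.7, -1.3, 1], "delta_rot": [0, 0, -0.01]},
  {"grip": 130, "linear": [1.7, -3.3, 3], "delta_rot": [0, 0, -0.02]},
  {"grip": 130, "linear": [2.9, -5.6, 5], "delta_rot": [0, 0, -0.03]},
  {"grip": 130, "linear": [4.1, -7.9, 7], "delta_rot": [0, 0, -0.03]},
  {"grip": 130, "linear": [5.3, -10.2, 9], "delta_rot": [0, 0, -0.03]},
  {"grip": 130, "linear": [6.3, -12.2, 10], "delta_rot": [0, 0, -0.03]},
  {"grip": 130, "linear": [6.9, -13.2, 10], "delta_rot": [0, 0, -0.03]},
  {"grip": 130, "linear": [6.9, -13.2, 10], "delta_rot": [0, 0, -0.03]},
  {"grip": 130, "linear": [6.9, -13.2, 10], "delta_rot": [0, 0, -0.03]},
])

```text
time: 17.9
ee_pos: [0.5845, 0.135, 0.2187]
tcp_rot: [-179.9, -0.1, 179.7]
wrist_force: [0.4, 0.5, -3.3]
opening: 0.0591
grasp_force: 54.7
```

```bash
python3 c.py w14; python3 - <<'E'
from h import *
W=np.load("W.npy")
near=(abs(W[...,0]-.585)<.08)&(abs(W[...,1]-.02)<.04)
t=W[near&(W[...,2]>.046)&(W[...,2]<.056)]; print("boxrim",len(t),np.median(t[:,2]),rect(t),(np.percentile(t[:,:2],[1,99],axis=0)*1000).round(1).tolist())
w=W[near&(abs(W[...,0]-.585)<.015)&(abs(W[...,1]-.02)<.015)]; print("watch top",np.median(w[:,2]))
E
```

```text
[0.58430604 0.13543626 0.21878787] [-1.79939165e+02 -1.43486935e-01  1.79716874e+02] [ 0.00654346  0.62880075 -3.08620326] 0.05834095312110045 54.70102608203888
[    0     0     0     0  1131  1110   207  1398 29989   292   352   160
   154   547  4115    37    29]
cap 31417 (array([-17.4,   0.7]), array([56.8, 93.1]), 89.34) [[-63.4, -27.0, 31.6], [-31.4, -0.7, 33.0], [22.8, 27.7, 34.6]] plane [-0.00396564 -0.00226984  0.0329313 ]
rim end 1484 [[-67.5, -23.5, 18.4], [-65.8, 0.4, 20.0], [-63.9, 23.5, 21.6]]
boxrim 1848 0.050845922005141264 (array([584.9,  19.3]), array([ 55. , 129.3]), 89.76) [[520.3, -7.9], [649.1, 46.7]]
watch top 0.03526828018833367
```

Request:
play_rows([
  {"grip": 130, "linear": [0, -1.5, 0], "delta_rot": [0, 0, 0]},
  {"grip": 130, "linear": [0, -4, 0], "delta_rot": [0, 0, 0]},
  {"grip": 130, "linear": [0, -6.5, -1], "delta_rot": [0, 0, 0]},
  {"grip": 130, "linear": [0, -9, -3], "delta_rot": [0, 0, 0]},
  {"grip": 130, "linear": [0.02, -10.8, -6], "delta_rot": [0, 0, 0]},
  {"grip": 130, "linear": [0.02, -11.57, -9], "delta_rot": [0, 0, 0]},
  {"grip": 130, "linear": [0.02, -11.57, -12], "delta_rot": [0, 0, 0]},
  {"grip": 130, "linear": [0.02, -11.57, -14.3], "delta_rot": [0, 0, 0]},
  {"grip": 130, "linear": [0.02, -11.57, -14.5], "delta_rot": [0, 0, 0]},
  {"grip": 130, "linear": [0.02, -11.57, -14.5], "delta_rot": [0, 0, 0]},
])

```text
time: 18.95
ee_pos: [0.5847, 0.0194, 0.0751]
tcp_rot: [-179.9, -0.1, 179.7]
wrist_force: [0.8, 1.3, -2.2]
opening: 0.0588
grasp_force: 54.8
```

```bash
python3 c.py w15; python3 - <<'E'
from h import *
W=np.load("W.npy")
t=W[(abs(W[...,0]-.585)<.09)&(abs(W[...,1]-.02)<.05)&(W[...,2]>.004)&(W[...,2]<.053)]
print("box visible",len(t),(np.percentile(t,[1,10,50,99],axis=0)*1000).round(1).tolist() if len(t) else 0)
p=bot.camera("side"); W=cloud(p)
t=W[(abs(W[...,0]-.585)<.09)&(abs(W[...,1]-.02)<.045)]
for a in range(5,150,8):
    s=t[(t[:,2]>a/1e3)&(t[:,2]<=(a+8)/1e3)]
    if len(s)>8: print(a,len(s),(np.percentile(s[:,:2],[3,97],axis=0)*1000).round(1).tolist())
E
```

```text
[0.58542873 0.01946734 0.07616599] [-1.79949718e+02  3.62105367e-02  1.79732615e+02] [-0.05763145  0.32785565 -2.19648087] 0.058686386626585374 54.77925002574921
[    0     0     0     1  1693   290   202 14192 17175   301   283   156
   161  2557  2121    11    77]
cap 31367 (array([-18.8,   1.1]), array([56. , 92.2]), 89.24) [[-64.4, -26.1, 30.6], [-32.5, -0.1, 32.1], [21.9, 27.9, 33.6]] plane [-0.00256601 -0.00212435  0.03200833]
rim end 1465 [[-68.5, -23.4, 17.4], [-66.7, 0.7, 19.1], [-64.9, 23.5, 20.7]]
box visible 0 0
5 134 [[504.2, -18.7], [647.0, 38.6]]
13 116 [[519.6, -7.7], [646.6, 39.2]]
21 266 [[520.1, -7.5], [644.3, 42.1]]
29 229 [[519.9, -7.4], [646.6, 43.1]]
37 162 [[519.7, -7.7], [647.7, 44.0]]
45 149 [[520.0, -8.2], [648.1, 45.9]]
53 33 [[520.7, -7.7], [648.5, 31.8]]
85 81 [[516.7, -21.6], [646.5, 34.7]]
93 201 [[517.3, -22.0], [647.4, 40.5]]
101 223 [[520.6, -20.8], [646.5, 46.7]]
109 386 [[522.1, -12.3], [645.8, 49.6]]
117 26 [[551.3, 5.2], [586.1, 54.6]]
125 66 [[550.7, -22.0], [600.5, 54.1]]
133 44 [[552.6, -21.0], [593.5, 48.0]]
141 18 [[569.0, -16.2], [584.4, 45.2]]
149 40 [[568.2, -14.2], [584.4, 50.4]]
```

Request:
play_rows([
  {"grip": 130, "linear": [0, 0, -1], "delta_rot": [0, 0, 0]},
  {"grip": 130, "linear": [0, 0, -1.8], "delta_rot": [0, 0, 0]},
  {"grip": 130, "linear": [0, 0, -2.3], "delta_rot": [0, 0, 0]},
  {"grip": 130, "linear": [0, 0, -2.7], "delta_rot": [0, 0, 0]},
  {"grip": 130, "linear": [0, 0, -3], "delta_rot": [0, 0, 0]},
  {"grip": 130, "linear": [0, 0, -3], "delta_rot": [0, 0, 0]},
])

```text
time: 19.65
ee_pos: [0.585, 0.0192, 0.0445]
tcp_rot: [-180.0, -0.1, 179.7]
wrist_force: [-0.4, 0.2, -2.0]
opening: 0.0588
grasp_force: 54.9
```

Free so far; the last few millimetres slowly.

Request:
play_rows([
  {"grip": 130, "linear": [0, 0, -0.1], "delta_rot": [0, 0, 0]},
  {"grip": 130, "linear": [0, 0, -0.2], "delta_rot": [0, 0, 0]},
  {"grip": 130, "linear": [0, 0, -0.28], "delta_rot": [0, 0, 0]},
  {"grip": 130, "linear": [0, 0, -0.32], "delta_rot": [0, 0, 0]},
  {"grip": 130, "linear": [0, 0, -0.32], "delta_rot": [0, 0, 0]},
])

```text
time: 20.15
ee_pos: [0.5852, 0.0193, 0.0418]
tcp_rot: [-180.0, -0.0, 179.7]
wrist_force: [0.4, -0.2, -2.1]
opening: 0.0589
grasp_force: 54.9
```

Request:
play_rows([
  {"grip": 130, "linear": [0, 0, -0.05], "delta_rot": [0, 0, 0]},
  {"grip": 130, "linear": [0, 0, -0.1], "delta_rot": [0, 0, 0]},
  {"grip": 130, "linear": [0, 0, -0.1], "delta_rot": [0, 0, 0]},
])

```text
time: 20.45
ee_pos: [0.5852, 0.0193, 0.041]
tcp_rot: [-180.0, -0.0, 179.7]
wrist_force: [-0.6, 0.8, -1.5]
opening: 0.0586
grasp_force: 55.0
```

Request:
play_rows([
  {"grip": 130, "linear": [0, 0, -0.05], "delta_rot": [0, 0, 0]},
  {"grip": 130, "linear": [0, 0, -0.1], "delta_rot": [0, 0, 0]},
  {"grip": 130, "linear": [0, 0, -0.1], "delta_rot": [0, 0, 0]},
])

```text
time: 20.75
ee_pos: [0.5852, 0.0193, 0.041]
tcp_rot: [-180.0, 0.0, 179.7]
wrist_force: [-4.0, -0.5, 7.8]
opening: 0.0586
grasp_force: 55.9
```

```bash
python3 c.py w16|head -1; python3 - <<'E'
from h import *
W=np.load("W.npy"); g=(abs(W[...,1]-.0195)<.02)&(W[...,0]<.575)&(W[...,0]>.51)
z=W[g][:,2]; c=z[(z>.066)&(z<.082)]; r=z[(z>.055)&(z<.0645)]; print("cap top",np.median(c),len(c),"rim",np.median(r),len(r),"expect 73, 60 (+1 bias)")
E
```

```text
[0.58523827 0.01928936 0.04097185] [-1.79958016e+02  2.11787964e-02  1.79702461e+02] [-4.55604784 -1.30258568  7.66168817] 0.05850046578774969 55.91746687889099
cap top 0.0741667384518649 16865 rim 0.061098294517285295 1221 expect 73, 60 (+1 bias)
```

Request:
play_rows([
  {"grip": 130, "linear": [0, 0, 0.07], "delta_rot": [0, 0, 0]},
  {"grip": 82, "linear": [0, 0, 0.07], "delta_rot": [0, 0, 0]},
  {"grip": 78, "linear": [0, 0, 0.07], "delta_rot": [0, 0, 0]},
  {"grip": 74, "linear": [0, 0, 0.07], "delta_rot": [0, 0, 0]},
  {"grip": 65, "linear": [0, 0, 0.07], "delta_rot": [0, 0, 0]},
  {"grip": 40, "linear": [0, 0, 0.07], "delta_rot": [0, 0, 0]},
  {"grip": 10, "linear": [0, 0, 0.07], "delta_rot": [0, 0, 0]},
  {"grip": 0, "linear": [0, 0, 0.07], "delta_rot": [0, 0, 0]},
  {"grip": 0, "linear": [0, 0, 0.07], "delta_rot": [0, 0, 0]},
], force=40)

```text
time: 21.7
ee_pos: [0.5852, 0.0193, 0.0405]
tcp_rot: [-180.0, -0.0, 179.7]
wrist_force: [-0.3, -0.1, -0.3]
opening: 0.0857
grasp_force: 0.0
```

Request:
play_rows([
  {"grip": 0, "linear": [0, 0, 1], "delta_rot": [0, 0, 0]},
  {"grip": 0, "linear": [0, 0, 3], "delta_rot": [0, 0, 0]},
  {"grip": 0, "linear": [0, 0, 6], "delta_rot": [0, 0, 0]},
  {"grip": 60, "linear": [0, 0, 8.5], "delta_rot": [0, 0, 0]},
  {"grip": 130, "linear": [0, 0, 9], "delta_rot": [0, 0, 0]},
  {"grip": 140, "linear": [0, 0, 9], "delta_rot": [0, 0, 0]},
  {"grip": 140, "linear": [0, 0, 9], "delta_rot": [0, 0, 0]},
])

```text
time: 22.4
ee_pos: [0.5849, 0.0192, 0.1297]
tcp_rot: [-179.9, -0.1, 179.7]
wrist_force: [1.3, 0.3, -0.1]
opening: 0.0382
grasp_force: 0.0
```

```bash
cat > b.py <<'E'
from h import *
p=bot.camera("wrist"); W=cloud(p); o=bot.get_obs(); e=np.array(o["ee_pos"]); print(e,o["tcp_rot"],o["wrist_force"],o["opening"])
near=(abs(W[...,0]-.585)<.09)&(abs(W[...,1]-.0195)<.04)
for n,a,b,h in(("rim",.057,.0645,.04),("cap",.070,.078,.04),("bar",.094,.102,.012)):
    t=W[near&(abs(W[...,1]-.0195)<h)&(W[...,2]>a)&(W[...,2]<b)]
    if len(t)>20: print(n,len(t),np.median(t[:,2]).round(4),rect(t),(np.percentile(t[:,:2],[1,99],axis=0)*1000).round(1).tolist())
E
python3 b.py
```

```text
[0.58461373 0.01923665 0.12922561] [-1.79948013e+02 -1.29465129e-01  1.79699213e+02] [-0.48283584  0.64028385 -0.46912513] 0.038635760943563004
rim 1745 0.061 (array([585.2,  17.9]), array([ 60.2, 134.8]), 89.7) [[517.7, -11.9], [650.0, 48.0]]
cap 14841 0.0741 (array([585.3,  18.3]), array([ 52.2, 128.7]), 89.22) [[521.7, -7.2], [647.3, 44.0]]
bar 2096 0.098 (array([584.7,  18.6]), array([ 9.6, 67.8]), 89.33) [[551.1, 13.6], [617.5, 23.2]]
```

Request:
play_rows([
  {"grip": 140, "linear": [0, -0.06, -1.5], "delta_rot": [0, 0, -0.007]},
  {"grip": 140, "linear": [0, -0.06, -3], "delta_rot": [0, 0, -0.007]},
  {"grip": 140, "linear": [0, -0.06, -4.2], "delta_rot": [0, 0, -0.007]},
  {"grip": 140, "linear": [0, -0.06, -4.9], "delta_rot": [0, 0, -0.007]},
  {"grip": 140, "linear": [0, -0.06, -4.9], "delta_rot": [0, 0, -0.007]},
  {"grip": 190, "linear": [0, -0.06, -4.9], "delta_rot": [0, 0, -0.007]},
  {"grip": 210, "linear": [0, -0.06, -4.9], "delta_rot": [0, 0, -0.007]},
  {"grip": 220, "linear": [0, -0.06, -4.9], "delta_rot": [0, 0, -0.007]},
  {"grip": 255, "linear": [0, -0.06, -4.9], "delta_rot": [0, 0, -0.007]},
  {"grip": 255, "linear": [0, -0.06, -4.9], "delta_rot": [0, 0, -0.007]},
])

```text
time: 23.45
ee_pos: [0.5856, 0.0187, 0.0824]
tcp_rot: [-180.0, 0.1, 179.3]
wrist_force: [-0.6, 1.3, 5.5]
opening: 0.0085
grasp_force: 40.6
```

Request:
play_rows([
  {"grip": 255, "linear": [0, 0, 0], "delta_rot": [0, 0, 0]},
  {"grip": 255, "linear": [0, 0, 0], "delta_rot": [0, 0, 0]},
  {"grip": 255, "linear": [0, 0, 0], "delta_rot": [0, 0, 0]},
], force=50)

```text
time: 23.75
ee_pos: [0.5856, 0.0187, 0.0824]
tcp_rot: [-180.0, 0.1, 179.3]
wrist_force: [0.0, 1.0, 6.1]
opening: 0.0084
grasp_force: 51.0
```

Bar gripped (8.4 mm reading). Lift slowly straight up.

Request:
play_rows([
  {"grip": 255, "linear": [0, 0, 0.15], "delta_rot": [0, 0, 0]},
  {"grip": 255, "linear": [0, 0, 0.4], "delta_rot": [0, 0, 0]},
  {"grip": 255, "linear": [0, 0, 0.8], "delta_rot": [0, 0, 0]},
  {"grip": 255, "linear": [0, 0, 1.4], "delta_rot": [0, 0, 0]},
  {"grip": 255, "linear": [0, 0, 2.2], "delta_rot": [0, 0, 0]},
  {"grip": 255, "linear": [0, 0, 3.2], "delta_rot": [0, 0, 0]},
  {"grip": 255, "linear": [0, 0, 4.5], "delta_rot": [0, 0, 0]},
  {"grip": 255, "linear": [0, 0, 6], "delta_rot": [0, 0, 0]},
  {"grip": 255, "linear": [0, 0, 7.5], "delta_rot": [0, 0, 0]},
  {"grip": 255, "linear": [0, 0, 9], "delta_rot": [0, 0, 0]},
])

```text
time: 24.75
ee_pos: [0.5853, 0.0187, 0.1733]
tcp_rot: [-180.0, 0.0, 179.3]
wrist_force: [1.0, -0.9, -1.6]
opening: 0.0086
grasp_force: 50.2
```

Request:
play_rows([
  {"grip": 255, "linear": [0, 0, 0.6], "delta_rot": [0, 0, 0]},
  {"grip": 255, "linear": [0, 0, 1], "delta_rot": [0, 0, 0]},
  {"grip": 255, "linear": [0, 0, 1], "delta_rot": [0, 0, 0]},
  {"grip": 255, "linear": [0, 0, 1], "delta_rot": [0, 0, 0]},
  {"grip": 255, "linear": [0, 0, 1], "delta_rot": [0, 0, 0]},
])

```text
time: 25.25
ee_pos: [0.5849, 0.0186, 0.1808]
tcp_rot: [-179.9, -0.1, 179.3]
wrist_force: [0.4, 0.0, -1.4]
opening: 0.0085
grasp_force: 50.2
```

```bash
python3 - <<'E'
from h import *
o=bot.get_obs(); print(o["ee_pos"],o["tcp_rot"],o["wrist_force"],o["opening"],o["grasp_force"])
for n in("side","wrist","top"):
    p=bot.camera(n); W=cloud(p)
    g=(abs(W[...,0]-.585)<.08)&(abs(W[...,1]-.019)<.035)
    t=W[g]; print(n,np.histogram(t[:,2]*1000,bins=np.arange(0,220,10))[0])
    for k,a,b in(("panel",.055,.07),("cap",.16,.185)):
        s=t[(t[:,2]>a)&(t[:,2]<b)]
        if len(s)>30: print(k,len(s),np.median(s[:,2]).round(4),(np.percentile(s,[2,98],axis=0)*1000).round(1).tolist(),"plane",np.linalg.lstsq(np.c_[s[:,:2],np.ones(len(s))],s[:,2],rcond=None)[0][:2].round(3))
E
```

```text
[0.58491591 0.01864847 0.18080883] [-1.79947597e+02 -8.60408278e-02  1.79300542e+02] [ 0.35499599  0.04375742 -1.41597017] 0.008480319006745327 50.23789465427399
side [384 134 145 142  96 158 897   7   0   0   0   0   0   0   0   7 173 689
  42 112  44]
panel 1018 0.0649 [[518.0, -11.0, 56.1], [649.5, 48.0, 69.4]] plane [0.004 0.062]
cap 878 0.1727 [[519.8, -8.4, 161.7], [645.7, 43.5, 179.7]] plane [0.009 0.087]
wrist [ 1005     0     0     0     0    31   372     0     0     0     0     0
     0     0     0     0   116 15114   261  4128   865]
panel 403 0.0611 [[517.4, -10.4, 59.5], [520.9, 47.1, 62.6]] plane [ 0.159 -0.004]
cap 15292 0.1727 [[521.1, -7.4, 171.3], [639.7, 42.9, 174.1]] plane [-0.001 -0.001]
top [0 0 0 0 0 0 0 0 0 0 0 0 0 0 0 0 0 0 0 0 0]
```

```bash
python3 -c "
from workcell import bot
print(bot.job_done())"
```

```text
the job is handed in; nothing more can be done
None
```

The job is handed in at about 25 s of the 61 s. The watch lies glass up in its pocket after a last drop of roughly 1.5 mm, the inner lid measures fully home on the box, and the outer lid is held level about 9.9 cm above its resting place.

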